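Roll the column out of its spring clips

ROBOT

A 6-joint arm with a two-finger parallel gripper is mounted at the origin on a cart in front of the work surface, level with it; the furniture and walls round the work are solid. World frame = base frame: x ahead of the robot, y to its left, z up, the work surface at z = 0. Lengths are in m, angles in rad, forces in N, time in s.
With the tool pointing down it reaches from about 0.35 to 0.775 m from the base axis. Payload 7.3 kg.
Tool frame: the origin (TCP) lies at the very end of the fingers, on their centre line; the grasp point (between the pads) lies 19 mm behind it; z points along the fingers, y is the line along which they close (so a half turn about z gives the same grasp; the last joint's range is limited). The gripper opens to 92 mm and grips with 3 to 60 N. Pads are 19 mm wide; open, the fingers measure 130 mm over their backs; the gripper's body (75 mm by 190 mm) begins 47 mm behind the grasp point.
Start: joints at [-1.271, 0.342, 1.524, -0, 1.275, -0.146], TCP at [0.226, -0.474, 0.227] pointing down, gripper open.
Joint ranges: [-2.53, 2.53], [-0.77, 2.02], [0.04, 2.7], [-1, 4.14], [0.28, 2.66], [-3.11, 3.11]. Speed limits (rad/s): [2.57, 2.57, 3.14, 3.14, 3.14, 3.14].

INTERFACE

Orientations are given as [roll, pitch, yaw] about the fixed x, y, z axes, in that order (R = Rz(yaw) Ry(pitch) Rx(roll)).
In Python, from cell import robot gives the robot as it stands.
- The arm moves only by the tool apply_moves, never from a script. Its argument "motion" is text: rows parted by semicolons, each of 7 numbers parted by spaces: the opening in per cent of the stroke, from 0 (shut) to 100 (fully open), then the shift along the tool's x, y, z in cm, then the turn, a rotation vector about the tool's x, y, z in rad. A call has 1 to 20 rows; each row shifts and turns the commanded pose from where the row before left it, along the tool's axes as they then stand; what a row does not reach is not made up. A row lasts 1/8 s, in which the tool goes at most 62.5 mm and 10.7 degrees, less where a joint would pass 70% of its speed; a pose out of reach is approached as far as the arm can. A call with a gripper value outside its range is refused whole. The fingers move at their own pace and stop on an object; "force" is the grip in N (left out, the last holds). Time passes only in rows, so rows that do not move let the fingers close. It gives the time, the measured TCP pose, the force, the opening and the grip force at its end, in the units of the state.
- robot.observe(): the state, without advancing time (a new reading comes with each control period).
- robot.read_camera(name): name is "scene" or "top" or "wrist"; returns a dict with "img" (400x640x3 uint8, red, green, blue), "fovy" (degrees; the focal length in pixels is half the picture's height over the tangent of half this angle, whatever the lens; pixels are square), "cx", "cy" (the principal point, pixels), "R" (3x3) and "t" (3): a world point X has camera coordinates R X + t; the wrist camera has in their place "hand_eye" (4x4, takes a point from camera to tool coordinates, whose origin is the TCP and whose axes are the flange's). Camera axes: x right, y down, z forward; pixel columns grow to the right and rows downward; lengths in m; the calibration is good to about 2 mm. The wrist camera is an equidistant fisheye: a pixel r from the principal point sees the ray r / f radians off the axis. A picture is of the moment at which its call begins: read the wrist's pose just before it. There is no depth.
- robot.hand_in(): hands the job in; it is judged then, once.
Trained networks look in a picture, given as the dict that the camera call returned (one of the last four; its "shot" number tells which), for a name from the list of things; names that differ only in an ending like _2 or _b are one class to them, and where a whole thing is asked for, a point or a joint stands for the part that bears it (a point fixed in the world has none). Each returns a list of dicts, best first, with "score" (0 to 1); they miss things now and then, are a little off and sometimes report something else, mostly with a low value. They report only what shows in the picture. A call takes as long as a camera call. They do not tell look-alikes from the thing itself.
- robot.search_frame(target, picture): "centre" ([x, y, z] in m, in world coordinates, good to about 4 mm: the middle of the surface that is visible of it).
- robot.trace(target, picture): "pixels" (400x640 bool, what is visible of it).
The state is a dict: "time": time; "qpos": joint angles; "qvel": joint speeds; "joint_efforts": joint torques, N m; "tool_pos": TCP position; "tool_rot": TCP orientation; "contact_force": force on the tool from outside, world axes, zero at the start; "torque": the same for the moment, N m; "opening": finger opening in m; "grip_force": force on a finger pad.
Only numpy, scipy, OpenCV 4.12 (cv2) and the standard library are available. Lean on these libraries where they do the work, as an engineer would, in place of code of your own. Each camera call takes 0.05 s, during which the arm holds its last target. There are 200 camera calls.

TASK

Take the steel column out of its two-jawed spring clip holder and lay it flat in the round steel dish. Do not pull it straight up or wrench it: roll it sideways out of the clips into the gutter beside them, then lift it from there. One side's jaws are locked and you cannot see which, so push lightly and if the jaws do not give, go out by the other side; leave the beaker, the rubber stoppers and the little dropper bottle where they stand.

Things in the scene. Friction and masses are not known exactly. Their poses are not given: they have to be found in the camera images.
- column: Plain steel tube, 20 mm diameter, 108 mm long, with a dark hexagon nut (22 mm across flats, 15 mm long) at each end, 138 mm long over all, 0.35 kg. Origin at its middle, on its axis; its y axis runs along the tube. At the start it lies in the clips, its axis 55 mm above the worktop; it is free to turn about its own axis.
- holder: Clip holder, fixed to the worktop: aluminium base plate 138 x 106 mm, 12 mm thick, and two grey posts of slick plastic 20 mm thick centred at y = -42 and +42 mm, only the base plate between them. Origin at the centre of its underside; x across the column, y along it, z up. The column lies at x = 0 on the posts' seats (45 mm high) between jaws that curl over it.
- jaws_a (a point): Steel spring jaws of the +x side, hinged at the foot (x = 14 mm, z = 43 mm), top 68 mm high; both jaws of a side move together. Point midway between their tops, fixed to the holder. Free jaws give when the column is pushed at mid-length with 3 to 9 N, swing out and down, let it roll over once it is about 40 mm out, then spring back.
- jaws_b (a point): Steel spring jaws of the -x side, mirrored (x = -14 mm). On one of the two sides, never both, the jaws are locked by a catch inside the post: it may be either side, cannot be seen and does not change during the job. Locked jaws do not give (the column stops within 6 mm at 10 N).
- gutter_a (a point): Where the column's axis comes to rest in the gutter beyond the +x jaws: x = 52 mm, 48 mm above the worktop. The gutter slopes gently outward on both posts to an end stop 52 mm high with its outer face at x = 68 mm; the space between the posts stays open for fingers.
- gutter_b (a point): The same point of the gutter beyond the -x jaws (x = -52 mm).
- dish: Round shallow steel dish, fixed, 197 mm across, rim 33 mm high, floor about 3 mm thick; origin at the centre of its underside, z up.
- beaker: Small empty glass beaker, 65 mm wide, 67 mm high, loose bystander; origin at the centre of its underside.
- stopper_s: Small rubber stopper, 27 mm wide, 24 mm high, loose bystander; origin at the centre of its underside.
- stopper_l: Larger rubber stopper, 34 mm wide, 24 mm high, loose bystander; origin at the centre of its underside.
- drop_bottle: Little brown bottle with a black cap, 34 mm wide, 61 mm high, loose bystander; origin at the centre of its underside.
There are look-alikes about, which are no part of the job. Several things have the shape of the column; the one meant has the colours described above.

How it is judged:
By the outcome, as a careful person would: the job done as asked, in the order asked, and still so for the second after the job is handed in, with the robot touching nothing.
It also fails if it takes over 51 s, if anything falls off the work surface, if the arm or the gripper's body presses on something with over 40 N, if the wrist force passes 120 N, or if a joint passes its speed limit or range.

## Working session

There is one attempt and no reset: what is moved stays moved. The work goes in short steps, Python scripts to look and compute and a tool call to move; the robot and the scene stay as the last step left them, time stands still between calls to the robot, and variables do not carry over. Pictures are saved under pics/ and viewed, at most 10 in all, crops included, and the job is handed in when it is done.

Besides the shell and the picture viewer there is one more tool, called after "Emit:" as name(argument=value, ...) on one line, values as JSON. apply_moves: Moves the arm, as the interface text tells. Its arguments: {"type":"object","properties":{"motion":{"type":"string"},"force":{"type":"number"}},"required":["motion"]}

```bash
mkdir -p pics; python3 - <<'E'
from cell import robot
import cv2,numpy as np
s=robot.observe();print(s['tool_pos'],s['tool_rot'],s['opening'],s['time'])
for c in ['scene','top']:
    p=robot.read_camera(c);cv2.imwrite(f'pics/{c}0.png',p['img'][:,:,::-1])
    print(c,p['fovy'],p['cx'],p['cy'],p['R'].round(3).tolist(),p['t'].round(3).tolist())
    for n in ['column','holder','dish','beaker','stopper_s','stopper_l','drop_bottle']:
        print(n,[(np.round(d['centre'],3).tolist(),round(d['score'],2)) for d in robot.search_frame(n,p)])
E
```

```text
[ 0.22626564 -0.47328009  0.2260537 ] [-3.14007791e+00 -2.18623755e-04  4.45803377e-01] 0.09186632917908549 0.0
scene 50.898834941152934 317.8788702447771 199.81390986145664 [[-0.78, -0.626, -0.003], [-0.246, 0.31, -0.918], [0.576, -0.716, -0.396]] [0.427, 0.211, 0.563]
column [([0.5, 0.211, 0.064], 0.79), ([0.545, 0.037, 0.017], 0.6)]
holder [([0.497, 0.214, 0.03], 0.55)]
dish [([0.484, -0.22, 0.015], 0.65)]
beaker [([0.724, -0.023, 0.049], 0.63)]
stopper_s [([0.389, 0.03, 0.019], 0.75), ([0.388, -0.017, 0.029], 0.63)]
stopper_l [([0.389, 0.03, 0.019], 0.75), ([0.388, -0.017, 0.029], 0.63)]
drop_bottle [([0.703, 0.074, 0.033], 0.7)]
top 57.23381810929809 318.3365326208287 199.80235342823536 [[0.004, -1.0, 0.006], [-0.995, -0.004, -0.104], [0.104, -0.006, -0.995]] [-0.02, 0.58, 0.852]
column [([0.513, 0.196, 0.066], 0.94), ([0.549, 0.017, 0.02], 0.69)]
holder [([0.505, 0.198, 0.01], 0.77)]
dish [([0.477, -0.21, 0.005], 0.69)]
beaker []
stopper_s [([0.392, -0.024, 0.021], 0.44)]
stopper_l [([0.392, -0.024, 0.021], 0.44)]
drop_bottle [([0.701, 0.057, 0.049], 0.57), ([0.504, 0.2, 0.01], 0.34)]
```

View pics/scene0.png

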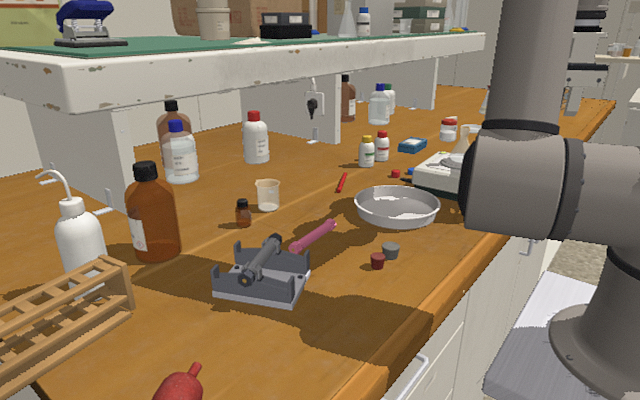

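View pics/top0.png

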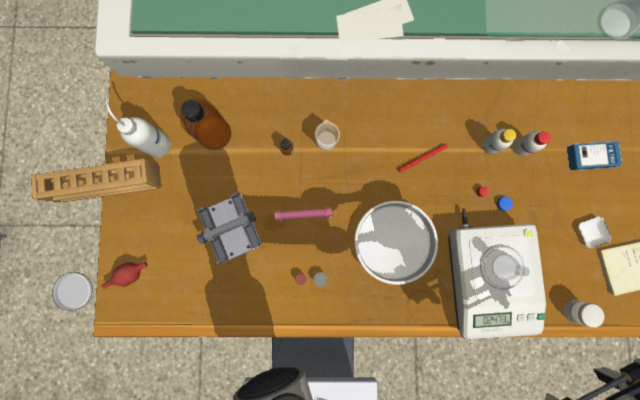

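The column in the clips is at top (228,228). The pink rod at (303,214) is a look-alike, and the dish is at (396,242). Next I'll measure the column axis.

```bash
cat > h.py <<'E'
from cell import robot
import cv2,numpy as np
def unproj(p,px,z):
    f=200/np.tan(np.radians(p['fovy'])/2)
    px=np.atleast_2d(px).astype(float)
    d=np.c_[(px[:,0]-p['cx'])/f,(px[:,1]-p['cy'])/f,np.ones(len(px))]@p['R']
    c=-p['R'].T@p['t']
    return c+d*((z-c[2])/d[:,2])[:,None]
def proj(p,X):
    f=200/np.tan(np.radians(p['fovy'])/2)
    c=np.atleast_2d(X)@p['R'].T+p['t']
    return np.c_[p['cx']+f*c[:,0]/c[:,2],p['cy']+f*c[:,1]/c[:,2]]
E
python3 - <<'E'
from h import *
for c in ['top','scene']:
    p=robot.read_camera(c)
    if c=='top':cv2.imwrite('pics/crop.png',cv2.resize(p['img'][180:270,180:350,::-1],None,fx=4.5,fy=4.5,interpolation=cv2.INTER_CUBIC))
    for n,z in [('column',.055),('holder',.03),('dish',.033)]:
        for d in robot.trace(n,p)[:2]:
            v,u=np.nonzero(d['pixels']);X=unproj(p,np.c_[u,v],z)[:,:2]
            (cx,w,a)=cv2.minAreaRect(X.astype(np.float32))
            print(c,n,round(d['score'],2),X.mean(0).round(4),np.round(cx,4),np.round(w,3),round(a,1),len(u))
E
```

```text
top column 0.92 [0.5126 0.1959] [0.5133 0.1957] [0.022 0.14 ] 23.2 439
top column 0.7 [0.5443 0.0178] [0.5437 0.0188] [0.021 0.129] 3.8 433
top holder 0.67 [0.5111 0.1935] [0.5138 0.1945] [0.144 0.113] 23.6 2351
top dish 0.59 [ 0.4804 -0.2036] [ 0.4815 -0.204 ] [0.193 0.193] 78.8 5315
scene column 0.71 [0.4937 0.0847] [0.4947 0.0778] [0.032 0.146] 4.6 528
scene column 0.55 [0.5086 0.204 ] [0.5131 0.1929] [0.03  0.171] 23.6 695
scene holder 0.89 [0.4972 0.207 ] [0.5188 0.1875] [0.169 0.198] 24.1 4381
scene dish 0.93 [ 0.4627 -0.1744] [ 0.4738 -0.1812] [0.192 0.24 ] 13.6 2946
```

View pics/crop.png

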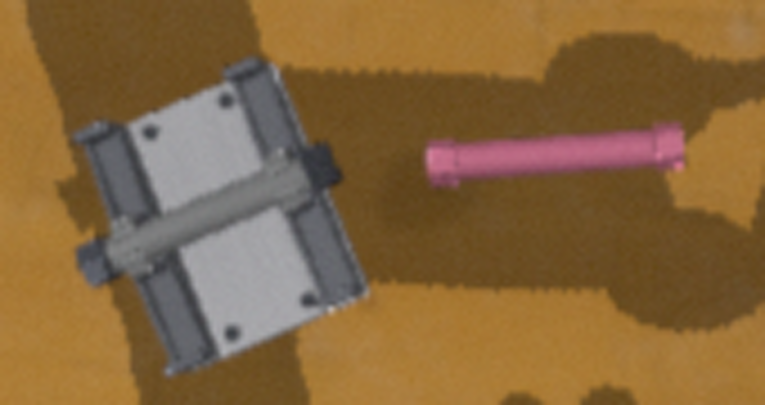

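The crop shows the holder and column clearly, with the column centre at about (0.513, 0.196) and yaw at about 0.407. I'm moving above it.

Emit:
apply_moves(motion="60 4 -3.9 0 0 0 0;60 4 -3.9 0 0 0 0;60 4 -3.9 0 0 0 0;60 4 -3.9 0 0 0 0;60 4 -3.9 0 0 0 0;60 4 -3.9 0 0 0 0;60 4 -3.9 0 0 0 0;60 4 -3.9 0 0 0 0;60 4 -3.9 0 0 0 0;60 0 0 0 0 0 -0.17;60 0 0 0 0 0 -0.17;60 0 0 0 0 0 -0.17;60 0 0 0 0 0 -0.17;60 0 0 0 0 0 -0.17;60 0 0 0 0 0 -0.17;60 0 0 0 0 0 -0.17;60 0 0 0 0 0 -0.17;60 0 0 0 0 0 -0.17")

```text
time: 3.45
tool_pos: [0.3999, -0.0018, 0.2268]
tool_rot: [3.141, 0.0, 1.981]
contact_force: [0.3, -0.4, 0.3]
opening: 0.0551
grip_force: 0.0
```

Emit:
apply_moves(motion="60 3.4 4.5 0 0 0 0;60 3.4 4.5 0 0 0 0;60 3.4 4.5 0 0 0 0;60 3.4 4.5 0 0 0 0;60 0 0 3 0 0 0;60 0 0 3 0 0 0;60 0 0 0 0 0 0;60 0 0 0 0 0 0")

```text
time: 4.45
tool_pos: [0.5124, 0.1942, 0.1679]
tool_rot: [3.14, 0.0, 1.976]
contact_force: [0.7, -0.3, 0.4]
opening: 0.0553
grip_force: 0.0
```

```bash
cat >> h.py <<'E'
from scipy.spatial.transform import Rotation as Ro
def wray(p,s,px,z):
    f=200/np.tan(np.radians(p['fovy'])/2)
    q=np.atleast_2d(px)-[p['cx'],p['cy']];r=np.hypot(*q.T);th=r/f
    d=np.c_[q/np.maximum(r,1e-9)[:,None]*np.sin(th)[:,None],np.cos(th)]
    H=p['hand_eye'];R=Ro.from_euler('xyz',s['tool_rot']).as_matrix()
    c=R@H[:3,3]+s['tool_pos'];d=d@H[:3,:3].T@R.T
    return c+d*((z-c[2])/d[:,2])[:,None]
def look(names,fn=None):
    s=robot.observe();p=robot.read_camera('wrist')
    if fn:cv2.imwrite(fn,p['img'][:,:,::-1])
    for n,z in names:
        for d in robot.trace(n,p)[:2]:
            v,u=np.nonzero(d['pixels']);X=wray(p,s,np.c_[u,v],z)[:,:2]
            c,w,a=cv2.minAreaRect(X.astype(np.float32))
            print(n,round(d['score'],2),np.round(c,4),np.round(w,3),round(a,1),'px',u.mean().round(),v.mean().round(),len(u))
E
python3 -c "
from h import *
look([('column',.055),('holder',.03)],'pics/w1.png')"
```

```text
column 0.66 [0.5115 0.1991] [0.022 0.133] 23.3 px 317.0 185.0 2901
column 0.65 [0.536  0.0855] [0.018 0.037] 2.3 px 296.0 298.0 462
holder 0.96 [0.5152 0.1906] [0.146 0.12 ] 23.6 px 318.0 184.0 12410
```

View pics/w1.png

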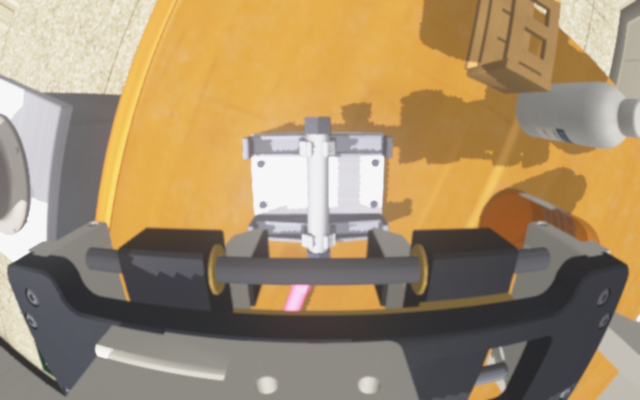

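The wrist view shows the column centred between the fingers (317,185) and aligned with them. I'm descending to straddle it.

Emit:
apply_moves(motion="60 0 0 4 0 0 0;60 0 0 4 0 0 0;60 0 0 3 0 0 0;60 0 0 2 0 0 0;60 0 0 0 0 0 0;60 0 0 0 0 0 0")

```text
time: 5.35
tool_pos: [0.5127, 0.1943, 0.038]
tool_rot: [3.139, 0.0, 1.976]
contact_force: [-0.1, -0.6, 0.3]
opening: 0.055
grip_force: 0.0
```

Emit:
apply_moves(motion="60 0 0.8 0 0 0 0;60 0 0.5 0 0 0 0;60 0 0.2 0 0 0 0;60 0 0 0 0 0 0")

```text
time: 5.85
tool_pos: [0.5256, 0.2001, 0.0367]
tool_rot: [-3.142, 0.0, 1.976]
contact_force: [-0.3, 0.1, 0.1]
opening: 0.0546
grip_force: 0.0
```

Emit:
apply_moves(motion="60 0 0.2 0 0 0 0;60 0 0.1 0 0 0 0;60 0 0 0 0 0 0")

```text
time: 6.22
tool_pos: [0.5283, 0.2012, 0.0366]
tool_rot: [-3.142, 0.0, 1.976]
contact_force: [-0.6, 0.0, -0.5]
opening: 0.0547
grip_force: 0.0
```

Emit:
apply_moves(motion="60 0 0.2 0 0 0 0;60 0 0 0 0 0 0")

```text
time: 6.48
tool_pos: [0.5299, 0.202, 0.0366]
tool_rot: [-3.141, -0.0, 1.976]
contact_force: [-1.8, -0.9, 2.0]
opening: 0.0553
grip_force: 0.6
```

Contact. I'll keep going in small steps.

Emit:
apply_moves(motion="60 0 0.1 0 0 0 0;60 0 0.1 0 0 0 0;60 0 0 0 0 0 0")

```text
time: 6.85
tool_pos: [0.5314, 0.2027, 0.0366]
tool_rot: [-3.14, -0.0, 1.976]
contact_force: [-4.4, -2.0, 2.2]
opening: 0.055
grip_force: 2.4
```

Emit:
apply_moves(motion="60 0 0.1 0 0 0 0;60 0 0 0 0 0 0")

```text
time: 7.1
tool_pos: [0.532, 0.2029, 0.0364]
tool_rot: [-3.14, -0.0, 1.976]
contact_force: [-6.1, -2.1, 1.5]
opening: 0.0548
grip_force: 2.9
```

Emit:
apply_moves(motion="60 0 0.1 0 0 0 0;60 0 0 0 0 0 0")

```text
time: 7.35
tool_pos: [0.5321, 0.203, 0.0364]
tool_rot: [-3.138, -0.0, 1.976]
contact_force: [-8.1, -4.1, 3.8]
opening: 0.0549
grip_force: 4.2
```

Emit:
apply_moves(motion="60 0 0.1 0 0 0 0;60 0 0 0 0 0 0")

```text
time: 7.6
tool_pos: [0.5322, 0.2031, 0.0362]
tool_rot: [-3.136, -0.0, 1.976]
contact_force: [-9.4, -5.3, 6.3]
opening: 0.0552
grip_force: 5.5
```

It stalls at 10.8 N with no further travel, so the +x side is locked. I'll back off and try the −x side.

Emit:
apply_moves(motion="60 0 -0.5 0 0 0 0;60 0 -1 0 0 0 0;60 0 -1 0 0 0 0;60 0 -0.7 0 0 0 0;60 0 -0.2 0 0 0 0;60 0 0 0 0 0 0")

```text
time: 8.35
tool_pos: [0.5036, 0.1906, 0.0368]
tool_rot: [3.141, 0.0, 1.976]
contact_force: [-0.7, 0.6, 0.4]
opening: 0.0549
grip_force: 0.0
```

Emit:
apply_moves(motion="60 0 -0.2 0 0 0 0;60 0 -0.1 0 0 0 0;60 0 0 0 0 0 0")

```text
time: 8.72
tool_pos: [0.5007, 0.1894, 0.0366]
tool_rot: [-3.142, 0.0, 1.976]
contact_force: [0.8, 0.4, 1.0]
opening: 0.0553
grip_force: 0.0
```

Emit:
apply_moves(motion="60 0 -0.2 0 0 0 0;60 0 -0.2 0 0 0 0;60 0 0 0 0 0 0")

```text
time: 9.1
tool_pos: [0.4973, 0.1879, 0.037]
tool_rot: [3.141, 0.0, 1.976]
contact_force: [2.4, 1.1, 1.7]
opening: 0.055
grip_force: 0.9
```

Emit:
apply_moves(motion="60 0 -0.2 0 0 0 0;60 0 -0.1 0 0 0 0;60 0 0 0 0 0 0")

```text
time: 9.48
tool_pos: [0.4946, 0.1867, 0.0369]
tool_rot: [3.141, 0.0, 1.976]
contact_force: [3.5, 1.9, 1.8]
opening: 0.055
grip_force: 1.6
```

Emit:
apply_moves(motion="60 0 -0.2 0 0 0 0;60 0 -0.2 0 0 0 0;60 0 -0.2 0 0 0 0;60 0 0 0 0 0 0")

```text
time: 9.98
tool_pos: [0.4899, 0.1846, 0.0372]
tool_rot: [3.139, 0.0, 1.976]
contact_force: [4.8, 2.7, 2.6]
opening: 0.055
grip_force: 2.9
```

Emit:
apply_moves(motion="60 0 -0.2 0 0 0 0;60 0 -0.2 0 0 0 0;60 0 -0.2 0 0 0 0;60 0 0 0 0 0 0")

```text
time: 10.48
tool_pos: [0.4856, 0.1825, 0.0378]
tool_rot: [3.136, 0.001, 1.976]
contact_force: [7.7, 3.7, 4.8]
opening: 0.0548
grip_force: 4.0
```

Emit:
apply_moves(motion="60 0 -0.2 0 0 0 0;60 0 -0.2 0 0 0 0;60 0 -0.2 0 0 0 0;60 0 0 0 0 0 0")

```text
time: 10.98
tool_pos: [0.4772, 0.1793, 0.0366]
tool_rot: [-3.141, 0.0, 1.976]
contact_force: [3.4, 1.7, 2.3]
opening: 0.0555
grip_force: 1.4
```

Emit:
apply_moves(motion="60 0 -0.2 0 0 0 0;60 0 -0.2 0 0 0 0;60 0 -0.2 0 0 0 0;60 0 0 0 0 0 0")

```text
time: 11.48
tool_pos: [0.4715, 0.1771, 0.0363]
tool_rot: [-3.14, -0.0, 1.976]
contact_force: [0.5, 1.4, -0.8]
opening: 0.0552
grip_force: 0.7
```

Emit:
apply_moves(motion="60 0 -0.2 0 0 0 0;60 0 -0.2 0 0 0 0;60 0 -0.2 0 0 0 0;60 0 -0.2 0 0 0 0;60 0 0 0 0 0 0")

```text
time: 12.1
tool_pos: [0.464, 0.1738, 0.0365]
tool_rot: [-3.14, -0.0, 1.976]
contact_force: [1.6, 0.3, 1.5]
opening: 0.055
grip_force: 0.7
```

Emit:
apply_moves(motion="60 0 -0.2 0 0 0 0;60 0 -0.2 0 0 0 0;60 0 -0.2 0 0 0 0;60 0 0 0 0 0 0;60 0 0 0 0 0 0")

```text
time: 12.72
tool_pos: [0.4593, 0.1717, 0.0367]
tool_rot: [-3.141, 0.0, 1.976]
contact_force: [-0.3, -1.0, 0.0]
opening: 0.0548
grip_force: 0.0
```

```bash
python3 -c "
from h import *
look([('column',.050)],'pics/w2.png')"
```

```text
column 0.85 [0.4572 0.1905] [0.024 0.104] 22.6 px 329.0 197.0 6752
```

View pics/w2.png

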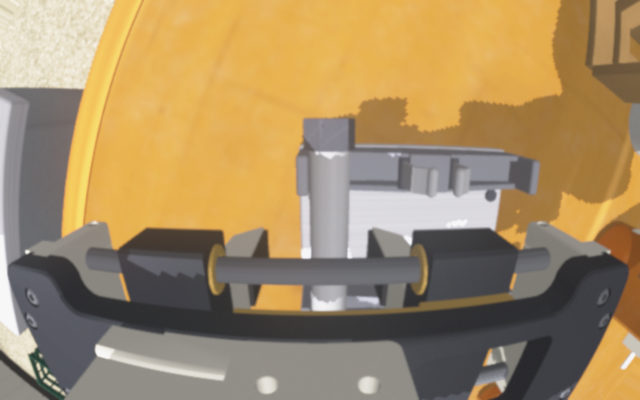

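The column is in the −x gutter against the end stop (329,197), and the jaws have sprung back. I'm grasping it there.

Emit:
apply_moves(motion="60 0 0.6 -0.2 0 0 0;60 0 0 0 0 0 0;15 0 0 0 0 0 0;15 0 0 0 0 0 0;10 0 0 0 0 0 0;10 0 0 0 0 0 0;10 0 0 0 0 0 0;10 0 0 0 0 0 0", force=30)

```text
time: 13.82
tool_pos: [0.4648, 0.174, 0.0387]
tool_rot: [-3.142, 0.0, 1.976]
contact_force: [0.4, -0.2, -0.1]
opening: 0.0192
grip_force: 30.0
```

Emit:
apply_moves(motion="10 0 0 -1 0 0 0;10 0 0 -2 0 0 0;10 0 0 -4 0 0 0;10 0 0 -4 0 0 0;10 0 0 -3 0 0 0;10 0 0 0 0 0 0")

```text
time: 14.58
tool_pos: [0.4657, 0.1742, 0.1808]
tool_rot: [3.137, 0.001, 1.976]
contact_force: [0.7, 0.0, -3.9]
opening: 0.0189
grip_force: 30.0
```

```bash
python3 -c "
from h import *
look([('column',.1875)])
p=robot.read_camera('top')
for z,n in [(.1875,'column')]:
  for d in robot.trace(n,p)[:2]:
    v,u=np.nonzero(d['pixels']);X=unproj(p,np.c_[u,v],z)[:,:2].astype(np.float32);print(cv2.minAreaRect(X),u.mean(),v.mean())
s=robot.observe();print(s['tool_pos'],s['opening'],s['grip_force'])"
```

```text
column 0.66 [0.4594 0.1888] [0.025 0.108] 22.6 px 317.0 198.0 6620
column 0.49 [0.4888 0.151 ] [0.002 0.016] 28.3 px 337.0 299.0 68
((0.536808967590332, 0.012079965323209763), (0.01799268089234829, 0.10900133103132248), 3.9216508865356445) 303.91803278688525 213.76580796252927
((0.4102134108543396, -0.02180396020412445), (0.024723783135414124, 0.025157740339636803), 0.17272360622882843) 320.18709677419355 278.34193548387094
[0.46375035 0.17376897 0.1770421 ] 0.019042541094281638 29.99061495065689
```

Lifted, with the wrist force matching its weight, and held at the middle. Next, over to the dish.

Emit:
apply_moves(motion="10 -2.5 -1 0 0 0 0;10 -4.7 -1.8 0 0 0 0;10 -4.7 -1.8 0 0 0 0;10 -4.7 -1.8 0 0 0 0;10 -4.7 -1.8 0 0 0 0;10 -4.7 -1.8 0 0 0 0;10 -4.7 -1.8 0 0 0 0;10 -3.5 -1.3 0 0 0 0;10 -1.2 -0.4 0 0 0 0;10 0 0 0 0 0 0;10 0 0 0 0 0 0")

```text
time: 16.15
tool_pos: [0.48, -0.2031, 0.1782]
tool_rot: [-3.141, -0.001, 1.977]
contact_force: [-0.4, 0.1, -3.5]
opening: 0.0189
grip_force: 30.0
```

```bash
python3 -c "
from h import *
look([('column',.185),('dish',.033)],'pics/w3.png')
s=robot.observe();print(s['tool_pos'],s['opening'],s['grip_force'])"
```

```text
column 0.92 [ 0.4975 -0.0714] [0.012 0.054] 4.5 px 447.0 44.0 1654
column 0.59 [ 0.4737 -0.1887] [0.025 0.108] 23.2 px 317.0 198.0 6773
dish 0.89 [ 0.4709 -0.1794] [0.195 0.144] 23.2 px 318.0 165.0 17563
[ 0.48030364 -0.20336351  0.1787437 ] 0.018835545238690635 29.990112483501434
```

View pics/w3.png

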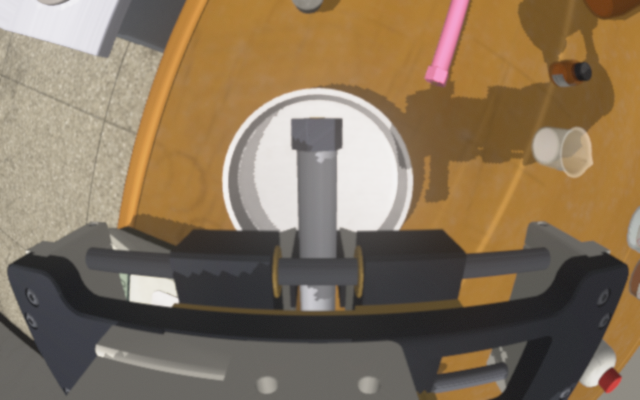

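Column centred over the dish (rim spans 223–413 at row 180), so I'm lowering it.

Emit:
apply_moves(motion="10 0 0 4 0 0 0;10 0 0 4 0 0 0;10 0 0 4 0 0 0;10 0 0 2.5 0 0 0;10 0 0 1.5 0 0 0;10 0 0 0.4 0 0 0;10 0 0 0 0 0 0;10 0 0 0 0 0 0")

```text
time: 17.3
tool_pos: [0.4809, -0.2049, 0.0157]
tool_rot: [3.14, 0.002, 1.976]
contact_force: [0.5, 1.0, -3.2]
opening: 0.019
grip_force: 30.0
```

Emit:
apply_moves(motion="10 0 0 0.3 0 0 0;10 0 0 0.2 0 0 0;10 0 0 0 0 0 0")

```text
time: 17.68
tool_pos: [0.4802, -0.2045, 0.0096]
tool_rot: [-3.141, -0.0, 1.976]
contact_force: [0.1, -0.4, -3.1]
opening: 0.0189
grip_force: 30.0
```

Emit:
apply_moves(motion="10 0 0 0.1 0 0 0;10 0 0 0.1 0 0 0;10 0 0 0 0 0 0")

```text
time: 18.05
tool_pos: [0.4802, -0.2045, 0.0076]
tool_rot: [-3.141, -0.0, 1.976]
contact_force: [0.2, -0.5, -4.5]
opening: 0.0192
grip_force: 30.0
```

Emit:
apply_moves(motion="10 0 0 0.1 0 0 0;10 0 0 0 0 0 0")

```text
time: 18.3
tool_pos: [0.4802, -0.2045, 0.0067]
tool_rot: [-3.142, -0.0, 1.976]
contact_force: [-0.2, -0.3, -2.8]
opening: 0.0193
grip_force: 30.0
```

Emit:
apply_moves(motion="10 0 0 0.1 0 0 0;10 0 0 0 0 0 0")

```text
time: 18.55
tool_pos: [0.4803, -0.2046, 0.0059]
tool_rot: [3.141, 0.0, 1.976]
contact_force: [-1.2, -0.0, -0.5]
opening: 0.0189
grip_force: 30.0
```

Emit:
apply_moves(motion="24 0 0 0 0 0 0;27 0 0 0 0 0 0;35 0 0 0 0 0 0;45 0 0 0 0 0 0;45 0 0 0 0 0 0", force=10)

```text
time: 19.18
tool_pos: [0.4803, -0.2046, 0.0058]
tool_rot: [3.141, 0.0, 1.976]
contact_force: [0.2, -0.2, -0.9]
opening: 0.0407
grip_force: 0.0
```

Emit:
apply_moves(motion="45 0 0 -1 0 0 0;45 0 0 -2 0 0 0;45 0 0 -4 0 0 0;45 0 0 -5 0 0 0;45 0 0 -5 0 0 0;45 0 0 0 0 0 0;45 0 0 0 0 0 0")

```text
time: 20.05
tool_pos: [0.4798, -0.2043, 0.1756]
tool_rot: [-3.141, -0.0, 1.976]
contact_force: [0.5, -0.4, -0.8]
opening: 0.0411
grip_force: 0.0
```

```bash
python3 -c "
from h import *
look([('column',.014)],'pics/w4.png')
p=robot.read_camera('scene');cv2.imwrite('pics/s4.png',p['img'][:,:,::-1])"
```

```text
column 0.86 [ 0.4798 -0.206 ] [0.025 0.142] 23.2 px 316.0 181.0 2664
column 0.65 [0.5469 0.0031] [0.024 0.113] 4.4 px 447.0 43.0 1549
```

View pics/w4.png

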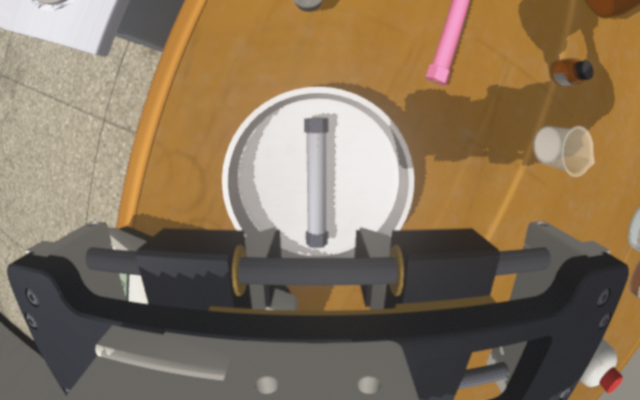

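View pics/s4.png

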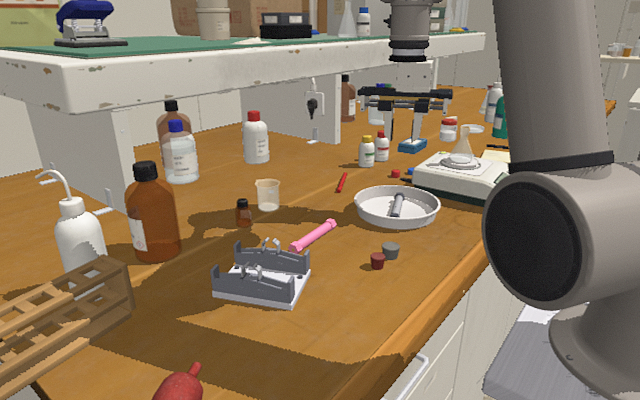

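The column lies flat in the dish (wrist view 316,181; scene 398,204). The holder is empty, and the beaker, stoppers and dropper bottle haven't moved.

```bash
python3 -c "
from cell import robot
print(robot.hand_in())"
```

```text
the job is handed in; nothing more can be done
None
```

The column was rolled out of the clips on the −x side, because the +x jaws were locked. It was lifted from the gutter and now lies flat in the dish; the job is handed in at about 20 s on the robot's clock.

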